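Set and lock the pack stop on the infeed bed

TASK

Set up the little green-belt infeed bed for the next pack size: slide the pack stop along its rail until its plate is in line with the green index clip (not the white one), then flip its orange cam lever all the way down to lock it there. Slide the stop while its lever is still up, and leave it locked in line with the green clip.

Things in the scene. Friction and masses are not known exactly. Their poses are not given: they have to be found in the camera images.
- stop_plate (a point): Pale upright plate of the pack stop: 12 mm thick along y, 95 mm long along x; point at its middle, 20 mm under its top edge, 31 mm over its lower edge. It slides only along this y, 170 mm either way of the bed's middle, with 1.5 N while the lever is up; x is across the bed, away from the robot, z up. Bed top 47 mm below, table 95 mm below. The fixed bed has a black lever at one end, not used.
- lever_ball (a point): Centre of the 26 mm orange ball on the cam lever, a 10 mm rod that rides on the stop. It swings about a pin parallel to stop_plate's y, 70 mm from the ball; the pin is at -72.5 mm x, -15 mm z of stop_plate, between two cheeks, 46 mm wide in y, 40 mm in x, tops 1 mm below stop_plate.
- cam_lever (a joint): Angle of the orange lever: 0 = straight up (free); it folds down to -x of stop_plate, towards the robot, and ends at 1.4 rad = nearly level, locked. Starts at 0 to 0.3 and stays where it is left. About 2 N at the ball moves it, up to 7 N in the last third where its cam bites the rail; then the stop is hard to slide.
- green_clip_mark (a point): Middle of the top of the green index clip, 16 mm wide along the bed, 22 mm tall, on the bed's far edge, on either half of the bed; axes as stop_plate. In line: the plate's middle has the same y in this frame. Fixed. A like white clip on the other half marks the old setting.

How it is judged:
On the way:
1. the stop stands in line with the green clip (within 12 mm) with its lever still up (below 0.7 rad) (y of stop_plate in the frame of green_clip_mark between -0.012 and 0.012 m and value of joint cam_lever below 0.7 rad), for 0.2 s.
At the end, for the whole second after the job is handed in: The stop's plate is in line with the green clip along the bed within 12 mm and its cam lever is folded down past 1.2 rad (locked), at rest (y of stop_plate in the frame of green_clip_mark between -0.012 and 0.012 m and value of joint cam_lever above 1.2 rad and velocity of joint cam_lever below 0.1 rad/s); the robot touches nothing.
It also fails if it takes over 45 s, if anything falls off the work surface, if the arm or the gripper's body presses on something with over 40 N, if the wrist force passes 120 N, or if a joint passes its speed limit or range.

ROBOT

A 6-joint arm with a two-finger parallel gripper is mounted at the origin on the work surface. World frame = base frame: x ahead of the robot, y to its left, z up, the work surface at z = 0. Lengths are in m, angles in rad, forces in N, time in s.
With the tool pointing down it reaches from about 0.375 to 0.975 m from the base axis. Payload 3.8 kg.
Tool frame: the origin (TCP) lies at the very end of the fingers, on their centre line; the grasp point (between the pads) lies 19 mm behind it (arm.grip_depth is the z of the grasp point in the tool frame, in m); z points along the fingers, y is the line along which they close (so a half turn about z gives the same grasp; the last joint's range is limited). The gripper opens to 85 mm and grips with 20 to 120 N. Pads are 22 mm wide; open, the fingers measure 114 mm over their backs; the gripper's body (76 mm by 85 mm) begins 54 mm behind the grasp point. The pads swing forward as they close: fully open they stand 13 mm farther back than shut.
Start: joints at [-0.037, 0.264, 1.604, -0, 1.274, -0.037], TCP at [0.675, -0, 0.231] pointing down, gripper open.
Joint ranges: [-2.63, 2.63], [-0.94, 2.18], [0.31, 2.57], [-1.31, 4.45], [0, 2.66], [-2.55, 2.55]. Speed limits (rad/s): [2.57, 2.57, 3.14, 3.14, 3.14, 3.14].

INTERFACE

Orientations are given as a unit quaternion [x, y, z, w].
In Python, from station import get_obs, camera, arm gives the robot as it stands.
- The arm moves only by the tool send_rows, never from a script. Its argument "steps" is a list of rows, each a list of 3 entries, a list of its own where there are three numbers: the shift along the world's x, y, z scaled (see below), then the turn, a rotation vector about the world's x, y, z scaled (see below), then the opening, from -1 (shut) to 1 (fully open). A call has 1 to 20 rows; each row shifts and turns the commanded pose from where the row before left it; what a row does not reach is not made up. The controller multiplies each number of a shift by 4 cm and each number of a turn by 2 rad. A row lasts 1/12 s, in which the tool goes at most 41.7 mm and 7.16 degrees, less where a joint would pass 70% of its speed; a pose out of reach is approached as far as the arm can. A call with a number of a shift or a turn outside -1 to 1 is refused whole. A call with a gripper value outside its range is refused whole. The fingers move at their own pace and stop on an object; "force" is the grip in N (left out, the last holds). Time passes only in rows, so rows that do not move let the fingers close. It gives the time, the measured TCP pose, the force, the opening and the grip force at its end, in the units of the state.
- get_obs(): the state, without advancing time (a new reading comes with each control period).
- camera(name): name is "scene" or "side" or "wrist"; returns a dict with "image" (384x512x3 uint8, red, green, blue), "range_z" (384x512 float32, m along the optical axis (not along the pixel's ray), 0 where there is no reading), "camera_matrix" (3x3 intrinsics, pixels), "world_to_cam" (4x4, takes a point from world to camera coordinates). Camera axes: x right, y up, looking along -z (the intrinsics and any distortion apply to the point x, -y, -z); pixel columns grow to the right and rows downward; lengths in m; the calibration is good to about 2 mm. A picture is of the moment at which its call begins.
- arm.finish_job(): hands the job in; it is judged then, once.
The state is a dict: "time": time; "joint_pos": joint angles; "qvel": joint speeds; "joint_torque": joint torques, N m; "position": TCP position; "ee_rot": TCP orientation; "contact_force": force on the tool from outside, world axes, zero at the start; "moment": the same for the moment, N m; "opening": finger opening in m; "gripper_force": force on a finger pad.
Only numpy, scipy, OpenCV 4.12 (cv2) and the standard library are available. Lean on these libraries where they do the work, as an engineer would, in place of code of your own. Each camera call takes 0.05 s, during which the arm holds its last target. There are 200 camera calls.

## Working session

There is one attempt and no reset: what is moved stays moved. The work goes in short steps, Python scripts to look and compute and a tool call to move; the robot and the scene stay as the last step left them, time stands still between calls to the robot, and variables do not carry over. Pictures are saved under pics/ and viewed, at most 10 in all, crops included, and the job is handed in when it is done.

Besides the shell and the picture viewer there is one more tool, called after "Request:" by a JSON object that holds its "name" and its "arguments". send_rows: Moves the arm, as the interface text tells. Shifts and turns lie within -1 to 1; 1 stands for 4 cm of shift or 2 rad of turn. Its arguments: {"type":"object","properties":{"steps":{"type":"array"},"force":{"type":"number"}},"required":["steps"]}

```bash
mkdir -p pics; cat > h.py <<'E'
import numpy as np, cv2
from station import get_obs, camera, arm
def pts(c):
    d=c["range_z"];K=c["camera_matrix"];v,u=np.mgrid[:d.shape[0],:d.shape[1]]
    P=np.stack([(u-K[0,2])/K[0,0]*d,-(v-K[1,2])/K[1,1]*d,-d,np.ones_like(d)],-1)
    return (P@np.linalg.inv(c["world_to_cam"]).T)[...,:3]
def hsv(c): return cv2.cvtColor(c["image"],cv2.COLOR_RGB2HSV)
E
python3 - <<'E'
from h import *
c=camera("scene");s=camera("side")
cv2.imwrite("pics/a.png",c["image"][...,::-1]);cv2.imwrite("pics/b.png",s["image"][...,::-1])
for n,k in(("scene",c),("side",s)):
    P=pts(k);H=hsv(k);ok=k["range_z"]>0
    for nm,lo,hi in(("orange",(5,150,100),(18,255,255)),("green",(40,80,40),(90,255,255))):
        m=cv2.inRange(H,lo,hi)
        N,L,st,ce=cv2.connectedComponentsWithStats(m)
        for i in range(1,N):
            if st[i,4]>25:
                q=P[(L==i)&ok]
                print(n,nm,st[i],ce[i].round(), q.min(0).round(3),np.median(q,0).round(3),q.max(0).round(3))
print(get_obs())
E
```

```text
scene orange [397 210  40  54 389] [411. 242.] [0.819 0.155 0.023] [0.86  0.206 0.03 ] [0.893 0.276 0.046]
scene green [ 13   0  64  23 667] [45.  7.] [ 0.047 -0.066  0.218] [ 0.06  -0.015  0.252] [0.068 0.049 0.281]
scene green [ 280  142   77   71 1581] [321. 172.] [ 0.594 -0.012  0.044] [0.645 0.218 0.048] [0.748 0.282 0.322]
scene green [284 166   7   8  36] [287. 170.] [0.581 0.002 0.046] [0.589 0.158 0.048] [0.72  0.167 0.292]
scene green [264 173  16  23 196] [274. 183.] [0.573 0.097 0.044] [0.592 0.114 0.048] [0.622 0.136 0.051]
scene green [ 147  192  123   91 4762] [207. 236.] [ 0.534 -0.165 -0.001] [ 0.595 -0.061  0.048] [0.666 0.058 0.072]
side orange [180  25  15  14 135] [187.  32.] [ 2.151 -1.941 -0.738] [ 2.209 -1.916 -0.699] [ 2.279 -1.896 -0.662]
side orange [258  45  12  11  68] [262.  50.] [ 1.621 -1.929 -0.738] [ 1.669 -1.915 -0.687] [ 1.698 -1.895 -0.659]
side orange [287 237  20  21 319] [296. 247.] [ 0.523 -0.002  0.047] [0.534 0.076 0.158] [0.581 0.083 0.165]
side orange [ 11 308  31  13  47] [ 25. 311.] [0.834 0.26  0.029] [0.862 0.27  0.03 ] [0.876 0.291 0.
[... 228 characters left out ...]
9]
{'time': 0.1, 'joint_pos': array([-3.68939221e-02,  2.64705295e-01,  1.60526455e+00,  5.40251202e-06,
        1.27371520e+00, -3.69105059e-02]), 'qvel': array([ 0.00103092, -0.00143386, -0.00266184, -0.00076211,  0.0003733 ,
        0.00066405]), 'joint_torque': array([ 2.96398039e-04, -5.16707003e+01, -3.68589377e+01,  1.30520286e-05,
        6.22219843e-03,  5.24967299e-05]), 'position': array([6.74321348e-01, 2.91001731e-05, 2.30053377e-01]), 'ee_rot': array([ 0.70710109,  0.7071117 , -0.00071008, -0.00076832]), 'contact_force': array([-0.84760411,  0.55139586, -0.56706959]), 'moment': array([-0.03793046,  0.0050847 , -0.00227732]), 'gripper_force': 0.0, 'opening': 0.08515169176990195}
```

View pics/a.png

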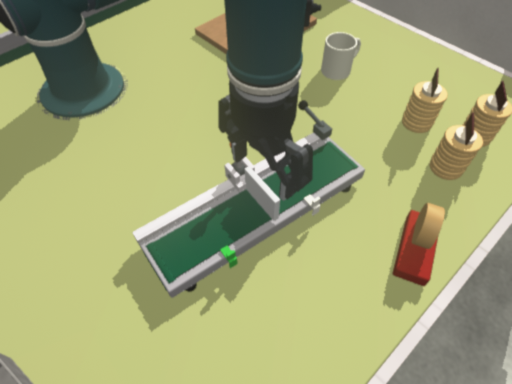

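View pics/b.png

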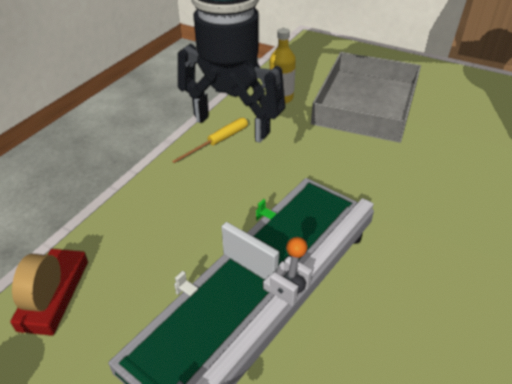

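Scene view: plate around (262,190), green clip (229,254), white clip (312,202). Side view: ball (296,247), plate (250,250), green clip (265,211), white clip (186,285). The bed is yawed, so I'll fit its axis.

```bash
cat >> h.py <<'E'
def look(n):
    c=camera(n);P=pts(c);H=hsv(c);ok=c["range_z"]>0;o={}
    inb=ok&(np.abs(P[...,0]-.6)<.25)&(np.abs(P[...,1])<.4)
    belt=P[(cv2.inRange(H,(60,120,20),(90,255,140))>0)&inb&(np.abs(P[...,2]-.048)<.004)]
    r=cv2.minAreaRect((belt[:,:2]*1000).astype(np.float32)); b=cv2.boxPoints(r)/1000
    e=[b[1]-b[0],b[2]-b[1]];d=max(e,key=np.linalg.norm);d=d/np.linalg.norm(d);d=d*np.sign(d[1])
    o["belt"]=(np.array(r[0])/1000,np.array(r[1])/1000,d)
    o["clip"]=P[(cv2.inRange(H,(50,200,150),(70,255,255))>0)&inb]
    o["ball"]=P[(cv2.inRange(H,(4,170,100),(16,255,255))>0)&inb&(P[...,2]>.06)]
    o["top"]=P[inb&(P[...,2]>.108)&(P[...,2]<.119)&(H[...,1]<70)&(H[...,2]>110)]
    o["cam"]=np.linalg.inv(c["world_to_cam"])[:3,3]
    return o
E
python3 - <<'E'
from h import *
for n in("scene","side"):
    o=look(n);print(n,o["belt"])
    for k in("clip","ball","top"):
        q=o[k]
        if len(q): print(k,len(q),q.min(0).round(4),np.median(q,0).round(4),q.max(0).round(4))
    q=o["clip"]; 
    if len(q): 
        t=q[q[:,2]>np.percentile(q[:,2],70)];print("cliptop",t.mean(0))
    q=o["top"]
    if len(q)>5: print(cv2.minAreaRect((q[:,:2]*1000).astype(np.float32)))
    q=o["ball"]
    if len(q)>5:
        from scipy.optimize import least_squares
        print("ballc",least_squares(lambda x:np.linalg.norm(q-x,axis=1)-.013,np.median(q,0)+[0,0,-.01],loss="soft_l1",f_scale=.002).x)
E
```

```text
scene (array([0.62228107, 0.03642186]), array([0.39937268, 0.11255564]), array([0.15166911, 0.9884313 ], dtype=float32))
top 347 [0.5656 0.0472 0.108 ] [0.6164 0.0577 0.1148] [0.6606 0.0709 0.1178]
((612.8618774414062, 59.39556121826172), (12.879150390625, 95.32635498046875), 81.3017807006836)
side (array([0.62083521, 0.05777126]), array([0.44017764, 0.11176112]), array([0.14522864, 0.9893981 ], dtype=float32))
clip 63 [ 0.6341 -0.0633  0.0485] [ 0.6461 -0.0561  0.0508] [ 0.6573 -0.0497  0.0679]
ball 308 [0.523  0.0601 0.1441] [0.5336 0.076  0.158 ] [0.5479 0.0834 0.1646]
top 617 [0.5336 0.0465 0.1081] [0.6072 0.0612 0.1147] [0.661  0.0743 0.1189]
cliptop [ 0.64767894 -0.05582862  0.05522327]
((597.2913818359375, 61.30464172363281), (13.450925827026367, 128.19775390625), 81.59325408935547)
ballc [0.53583652 0.06942098 0.1501712 ]
```

Request:
{"name": "send_rows", "arguments": {"steps": [[[-0.085, 0.117, -0.1], [0, 0, 0.0592], 1], [[-0.085, 0.117, -0.1], [0, 0, 0.0592], 1], [[-0.085, 0.117, -0.1], [0, 0, 0.0592], 1], [[-0.085, 0.117, -0.1], [0, 0, 0.0592], 1], [[-0.085, 0.117, -0.1], [0, 0, 0.0592], 1], [[-0.085, 0.117, -0.1], [0, 0, 0.0592], 1], [[-0.085, 0.117, -0.1], [0, 0, 0.0592], 1], [[-0.085, 0.117, -0.1], [0, 0, 0.0592], 1], [[-0.085, 0.117, -0.1], [0, 0, 0.0592], 1], [[-0.085, 0.117, -0.1], [0, 0, 0.0592], 1], [[-0.085, 0.117, -0.1], [0, 0, 0.0592], 1], [[-0.085, 0.117, -0.1], [0, 0, 0.0592], 1], [[0, 0, 0], [0, 0, 0], 1]], "force": 30}}

```text
time: 1.28
position: [0.6328, 0.0569, 0.1819]
ee_rot: [0.073, 0.997, 0.0, -0.001]
contact_force: [-0.7, -0.4, -0.3]
opening: 0.0856
gripper_force: 0.0
```

```bash
python3 - <<'E'
from h import *
from scipy.spatial.transform import Rotation as R
s=get_obs();print(s["position"],R.from_quat(s["ee_rot"]).as_matrix().round(3)[:,1])
v=np.array([.9887,-.15]);u=np.array([.15,.9887])
for n in("scene","side","wrist"):
    c=camera(n);P=pts(c);H=hsv(c)
    m=cv2.inRange(H,(45,170,120),(75,255,255))
    N,L,st,ce=cv2.connectedComponentsWithStats(m)
    if N<2: print(n,"none");continue
    i=1+st[1:,4].argmax();q=P[L==i];t=q[(q[:,2]>.04)&(q[:,2]<.09)]
    print(n,st[i],ce[i],"u",np.percentile(t[:,:2]@u,[3,50,97]).round(4),"v",np.percentile(t[:,:2]@v,[3,50,97]).round(4),"z",np.percentile(t[:,2],[3,50,97]).round(4))
    # ray of blob centroid / top at z
    K=c["camera_matrix"];T=np.linalg.inv(c["world_to_cam"])
    vv,uu=np.nonzero(L==i)
    for z in(.05,.07):
        d=np.stack([(uu-K[0,2])/K[0,0],-(vv-K[1,2])/K[1,1],-np.ones(len(uu))],1)@T[:3,:3].T
        X=T[:3,3]+d*((z-T[2,3])/d[:,2])[:,None]; print(z,np.percentile(X[:,:2]@u,[2,98]),np.percentile(X[:,:2]@v,[2,98]))
    if n=="wrist": cv2.imwrite("pics/c.png",c["image"][...,::-1])
    if n=="side": cv2.imwrite("pics/d.png",cv2.resize(c["image"][150:330,150:390,::-1],None,fx=3,fy=3))
E
```

```text
[0.63275532 0.05686764 0.1818991 ] [ 0.146  0.989 -0.   ]
scene [229 253   2   1   2] [229.5 253. ] u [0.0388 0.0394 0.04  ] v [0.6583 0.6589 0.6595] z [0.0678 0.0681 0.0684]
0.05 [0.04282951 0.04422064] [0.64999376 0.65097756]
0.07 [0.03825973 0.03960616] [0.65929784 0.66025003]
side [257 200  19  19 164] [264.24390244 210.51219512] u [0.0349 0.0426 0.0479] v [0.6347 0.6547 0.6628] z [0.0474 0.0512 0.0693]
0.05 [0.02298925 0.05222602] [0.63439564 0.67068884]
0.07 [0.03994881 0.06816969] [0.62288685 0.65791899]
wrist [149 199  16  19 260] [156.65769231 208.        ] u [0.0349 0.0418 0.0487] v [0.6366 0.6468 0.6571] z [0.0493 0.0505 0.0517]
0.05 [0.03451528 0.04860652] [0.63670269 0.65755513]
0.07 [0.04297282 0.05604396] [0.62961833 0.64896121]
```

View pics/d.png

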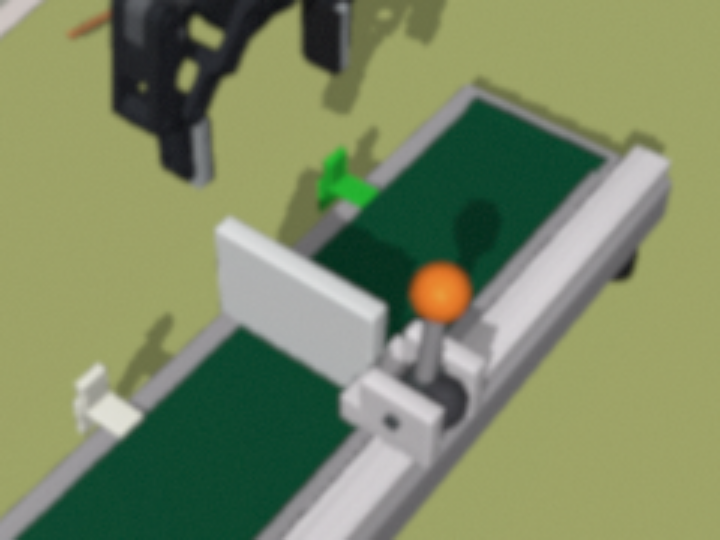

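The green clip (zoomed at (345,180)) is at u≈0.042 along the bed in every view. The plate is at u≈0.151. I'll go down and grip the plate.

Request:
{"name": "send_rows", "arguments": {"steps": [[[0, 0, -0.5], [0, 0, 0], 1], [[0, 0, -0.5], [0, 0, 0], 1], [[0, 0, -0.5], [0, 0, 0], 1], [[0, 0, -0.5], [0, 0, 0], 1], [[0, 0, -0.45], [0, 0, 0], 1], [[0, 0, 0], [0, 0, 0], 0], [[0, 0, 0], [0, 0, 0], -0.5], [[0, 0, 0], [0, 0, 0], -1], [[0, 0, 0], [0, 0, 0], -1], [[0, 0, 0], [0, 0, 0], -1], [[0, 0, 0], [0, 0, 0], -1], [[0, 0, 0], [0, 0, 0], -1], [[0, 0, 0], [0, 0, 0], -1], [[0, 0, 0], [0, 0, 0], -1]], "force": 25}}

```text
time: 2.6
position: [0.6353, 0.0562, 0.0869]
ee_rot: [0.075, 0.997, 0.0, 0.001]
contact_force: [-0.9, -0.3, 6.4]
opening: 0.0121
gripper_force: 27.9
```

Request:
{"name": "send_rows", "arguments": {"steps": [[[-0.034, -0.2245, 0], [0, 0, 0], -1], [[-0.034, -0.2245, 0], [0, 0, 0], -1], [[-0.034, -0.2245, 0], [0, 0, 0], -1], [[-0.034, -0.2245, 0], [0, 0, 0], -1], [[-0.034, -0.2245, 0], [0, 0, 0], -1], [[-0.034, -0.2245, 0], [0, 0, 0], -1], [[-0.034, -0.2245, 0], [0, 0, 0], -1], [[-0.034, -0.2245, 0], [0, 0, 0], -1], [[-0.034, -0.2245, 0], [0, 0, 0], -1], [[-0.034, -0.2245, 0], [0, 0, 0], -1], [[-0.034, -0.2245, 0], [0, 0, 0], -1], [[-0.034, -0.2245, 0], [0, 0, 0], -1], [[0, 0, 0], [0, 0, 0], -1], [[0, 0, 0], [0, 0, 0], -1], [[0, 0, 0], [0, 0, 0], -1]]}}

```text
time: 3.85
position: [0.6193, -0.0526, 0.0869]
ee_rot: [0.075, 0.997, -0.0, 0.002]
contact_force: [0.5, -1.3, 5.2]
opening: 0.0117
gripper_force: 27.9
```

```bash
python3 - <<'E'
from h import *
u=np.array([.15,.9887]);v=np.array([.9887,-.15])
s=get_obs();print(s["position"],s["position"][:2]@u,s["contact_force"])
for n in("scene","side"):
    o=look(n)
    for k in("top","clip","ball"):
        q=o[k]
        if len(q):print(n,k,len(q),"u",np.percentile(q[:,:2]@u,[3,50,97]).round(4),"v",np.percentile(q[:,:2]@v,[3,50,97]).round(4),"z",np.percentile(q[:,2],[3,50,97]).round(4))
c=camera("side");cv2.imwrite("pics/e.png",cv2.resize(c["image"][130:330,200:440,::-1],None,fx=3,fy=3))
E
```

```text
[ 0.61925999 -0.05262804  0.08690028] 0.040855655780264954 [ 0.48410056 -1.29535642  5.18450064]
scene top 117 u [0.0355 0.0412 0.0467] v [0.6152 0.6338 0.6448] z [0.1094 0.1149 0.1166]
scene ball 5 u [0.0296 0.0302 0.0314] v [0.5167 0.5195 0.5218] z [0.155  0.1568 0.1582]
side top 381 u [0.0348 0.0428 0.049 ] v [0.5195 0.5774 0.6104] z [0.1087 0.1147 0.1175]
side clip 24 u [0.0377 0.0447 0.0476] v [0.648  0.6551 0.6577] z [0.0492 0.0505 0.0688]
side ball 241 u [0.035  0.0462 0.0519] v [0.5082 0.5168 0.5281] z [0.1476 0.1578 0.1632]
```

View pics/e.png

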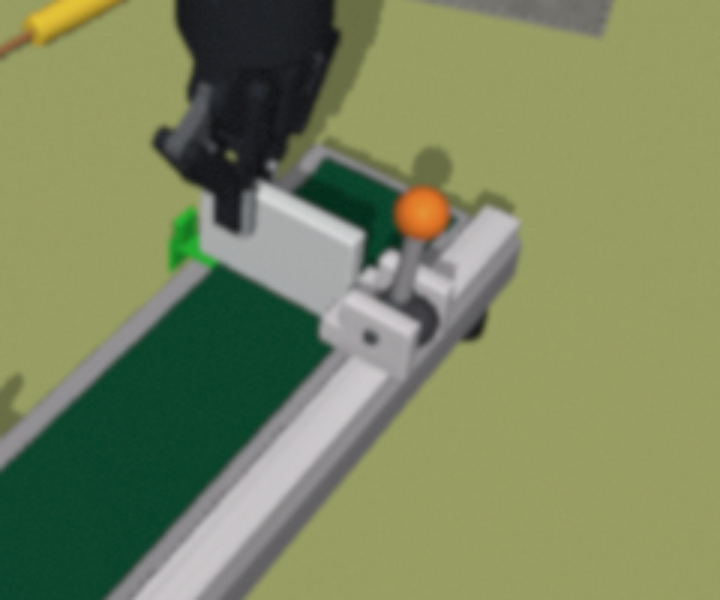

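The plate is in line (u 0.041 against 0.042) with the lever up. I'll release, rise, shut the fingers and go behind the ball.

Request:
{"name": "send_rows", "arguments": {"steps": [[[0, 0, 0], [0, 0, 0], -0.5], [[0, 0, 0], [0, 0, 0], 0], [[0, 0, 0], [0, 0, 0], 0], [[0, 0, 0], [0, 0, 0], 0], [[0, 0, 0.5], [0, 0, 0], 0], [[0, 0, 0.6], [0, 0, 0], 0], [[0, 0, 0.7], [0, 0, 0], 0], [[0, 0, 0.7], [0, 0, 0], -1], [[-0.31, 0.05, 0], [0, 0, 0], -1], [[-0.31, 0.05, 0], [0, 0, 0], -1], [[-0.31, 0.05, 0], [0, 0, 0], -1], [[-0.31, 0.05, 0], [0, 0, 0], -1], [[-0.31, 0.05, 0], [0, 0, 0], -1], [[0, 0, 0], [0, 0, 0], -1], [[0, 0, 0], [0, 0, 0], -1], [[0, 0, 0], [0, 0, 0], -1]]}}

```text
time: 5.33
position: [0.5565, -0.0417, 0.1854]
ee_rot: [0.075, 0.997, -0.0, 0.0]
contact_force: [-0.5, -0.4, -0.5]
opening: 0.0003
gripper_force: 0.0
```

```bash
python3 - <<'E'
from h import *
from scipy.optimize import least_squares
u=np.array([.15,.9887]);v=np.array([.9887,-.15])
s=get_obs();p=s["position"];print(p,p[:2]@u,p[:2]@v,s["opening"],s["contact_force"])
for n in("scene","side"):
    o=look(n)
    for k in("top","ball"):
        q=o[k]
        if len(q)>10:print(n,k,len(q),"u",np.percentile(q[:,:2]@u,[3,50,97]).round(4),"v",np.percentile(q[:,:2]@v,[3,50,97]).round(4))
    q=o["ball"]
    if len(q)>20:
        b=least_squares(lambda x:np.linalg.norm(q-x,axis=1)-.013,np.median(q,0)+[0,0,-.01],loss="soft_l1",f_scale=.002).x;print(b,b[:2]@u,b[:2]@v)
E
```

```text
[ 0.55646609 -0.04165684  0.18537293] 0.04228379406999636 0.5564265525880681 0.00027520285840570296 [-0.46114259 -0.36599464 -0.4832402 ]
scene top 384 u [0.0351 0.0402 0.0466] v [0.5509 0.5996 0.6437]
scene ball 35 u [0.0308 0.0348 0.038 ] v [0.5153 0.5224 0.5273]
[ 0.51931939 -0.0360556   0.1510737 ] 0.0422497322185251 0.5188594184772107
side top 530 u [0.0346 0.0434 0.0466] v [0.5209 0.592  0.6413]
side ball 241 u [0.0351 0.046  0.0516] v [0.5079 0.5166 0.5278]
[ 0.52005114 -0.03953073  0.15054124] 0.038923643271169026 0.5201041728627814
```

Request:
{"name": "send_rows", "arguments": {"steps": [[[0, 0, -0.48], [0, 0, 0], -1], [[0, 0, -0.48], [0, 0, 0], -1], [[-0.195, 0.03, -0.025], [0, 0, 0], -1], [[-0.178, 0.027, 0.016], [0, 0, 0], -1], [[-0.178, 0.027, 0.016], [0, 0, 0], -1], [[-0.182, 0.0275, -0.019], [0, 0, 0], -1], [[-0.182, 0.0275, -0.019], [0, 0, 0], -1], [[-0.18, 0.027, -0.05], [0, 0, 0], -1], [[-0.18, 0.027, -0.05], [0, 0, 0], -1], [[-0.171, 0.026, -0.081], [0, 0, 0], -1], [[-0.171, 0.026, -0.081], [0, 0, 0], -1], [[0, 0, 0], [0, 0, 0], -1]]}}

```text
time: 6.43
position: [0.4888, -0.0315, 0.134]
ee_rot: [0.075, 0.997, 0.0, -0.001]
contact_force: [-0.7, 0.7, 0.7]
opening: -0.0001
gripper_force: 0.0
```

```bash
python3 - <<'E'
from h import *
u=np.array([.15,.9887]);v=np.array([.9887,-.15])
s=get_obs();p=s["position"];print(p,p[:2]@u,p[:2]@v,s["contact_force"])
c=camera("side");cv2.imwrite("pics/f.png",cv2.resize(c["image"][130:330,200:440,::-1],None,fx=3,fy=3))
E
```

```text
[ 0.48877355 -0.03146048  0.13401772] 0.042211059385195975 0.4879694840586819 [-0.69336999  0.66069103  0.72238958]
```

View pics/f.png

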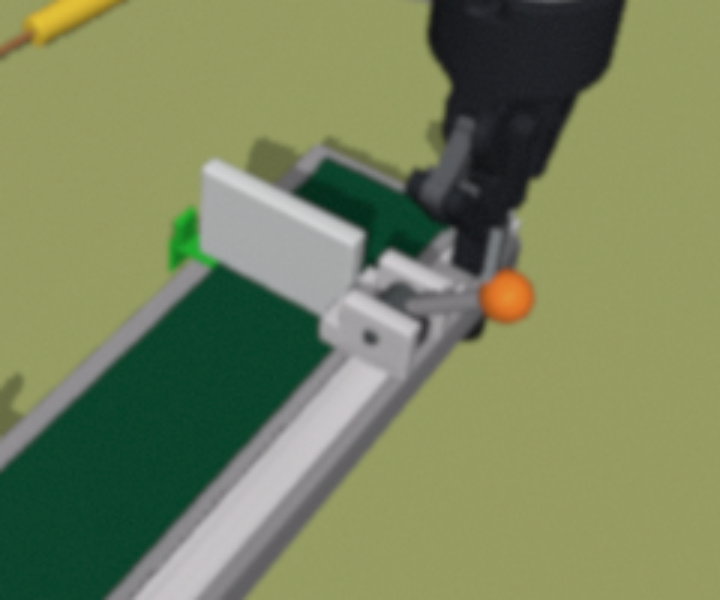

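The lever, with its ball at (507,296), is well folded ahead of the finger. I'll continue along the arc and press down.

Request:
{"name": "send_rows", "arguments": {"steps": [[[-0.153, 0.023, -0.08], [0, 0, 0], -1], [[-0.153, 0.023, -0.08], [0, 0, 0], -1], [[-0.132, 0.02, -0.12], [0, 0, 0], -1], [[-0.132, 0.02, -0.12], [0, 0, 0], -1], [[-0.103, 0.0155, -0.16], [0, 0, 0], -1], [[-0.103, 0.0155, -0.16], [0, 0, 0], -1], [[0, 0, -0.1], [0, 0, 0], -1], [[0, 0, -0.1], [0, 0, 0], -1], [[0, 0, 0], [0, 0, 0], -1], [[0, 0, 0], [0, 0, 0], -1]]}}

```text
time: 7.32
position: [0.4597, -0.0271, 0.1031]
ee_rot: [0.075, 0.997, -0.0, -0.001]
contact_force: [-16.1, 1.2, 41.0]
opening: 0.0002
gripper_force: 20.2
```

```bash
cat > ck.py <<'E'
from h import *
from scipy.optimize import least_squares
u=np.array([.15,.9887]);v=np.array([.9887,-.15])
s=get_obs();p=s["position"];print(p,p[:2]@u,p[:2]@v,s["contact_force"])
for n in("scene","side"):
    o=look(n)
    q=o["top"];q=q[q[:,:2]@v>.56]
    if len(q)>10: print(n,"top u",np.percentile(q[:,:2]@u,[3,50,97]).round(4))
    q=o["ball"]
    if len(q)>20:
        b=least_squares(lambda x:np.linalg.norm(q-x,axis=1)-.013,np.median(q,0)+[0,0,-.01],loss="soft_l1",f_scale=.002).x
        print(n,"ball",b[2],b[:2]@u,b[:2]@v,"theta",np.arctan2(.5245-b[:2]@v,b[2]-.08))
E
python3 ck.py
```

```text
[ 0.45971188 -0.02707149  0.10307179] 0.04219119819340655 0.45857785685097924 [-16.12654869   1.2111872   40.99978204]
scene top u [0.0351 0.0401 0.0465]
side top u [0.0346 0.0431 0.0467]
side ball 0.09181887381502331 0.0385614143337397 0.45655442915807803 theta 1.3985733299008185
```

Lever is at its end stop (1.40 rad). I'll retreat straight up and check.

Request:
{"name": "send_rows", "arguments": {"steps": [[[0, 0, 0.3], [0, 0, 0], -1], [[0, 0, 0.7], [0, 0, 0], -1], [[0, 0, 0.8], [0, 0, 0], -1], [[0, 0, 0.8], [0, 0, 0], -1], [[0, 0, 0], [0, 0, 0], -1], [[0, 0, 0], [0, 0, 0], -1], [[0, 0, 0], [0, 0, 0], -1]]}}

```text
time: 8.0
position: [0.4592, -0.027, 0.2011]
ee_rot: [0.075, 0.997, 0.0, -0.001]
contact_force: [-1.0, -0.0, -0.3]
opening: 0.0002
gripper_force: 0.0
```

```bash
python3 ck.py
```

```text
[ 0.45918537 -0.02701102  0.20114567] 0.04217200502278471 0.45804822547451757 [-0.99162337 -0.03142225 -0.31241681]
scene top u [0.0351 0.0401 0.0465]
scene ball 0.09262291546602273 0.040687090147783954 0.45517478357975455 theta 1.390686884706737
side top u [0.0349 0.0434 0.0463]
side ball 0.09270525613817758 0.03855104302831384 0.4566394315413673 theta 1.3857131789757404
```

```bash
python3 -c "
from station import arm
print(arm.finish_job())"
```

```text
the job is handed in; nothing more can be done
None
```

I slid the stop in line with the green clip to about 1 mm with its lever up, folded the lever down to about 1.39 rad, and handed the job in at about 8 s with the arm clear; the hand-in returned no verdict.

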